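Index the parts carousel to the code reader and start the scan

TASK

Turn the four-armed carousel by pushing gently on one of its bare metal arms with a fingertip until the blue sensor housing stands squarely in front of the black code reader, in line with the reader's yellow arrow, and take the finger off the carousel. Then press the green button fully down to start the scan, let it come back up, and leave the carousel lined up. Do not touch or lift the housings, do not press the button before the blue housing is lined up, and do not disturb the other things on the bench.

Things in the scene. Friction and masses are not known exactly. Their poses are not given: they have to be found in the camera images.
- carousel: Four-armed carousel. Origin: on its vertical turning axis, at table height; x and y run along the arms (0, 90, 180, 270 degrees). Turns both ways without stops; needs about 0.2 N m (2 to 3 N at 80 mm), does not spring back, stops almost at once when no longer pushed. Hub: dark steel, radius 28 mm, top at 61 mm.
- push_point (a point): Point on top of the arm along the carousel's +x, 80 mm from the axis; a good radius to push any arm. Arms: bare aluminium bars 22 mm wide, underside 30 mm, top 50 mm above the table, bare from 30 to 105 mm off the axis. At each end, 135 mm off the axis, a black nest plate, radius 29 mm, 50 to 56 mm above the table, with four brass pins up to 64 mm.
- stand: Fixed grey stand under the carousel: disc of radius 100 mm, top at 12 mm, so fingertips may go down to 20 mm above the table between the arms. Origin: on the turning axis, at table height; x points to the code reader, a black box 60 x 70 mm, top at 60 mm, face 188 mm from the axis, with a yellow arrow on top that points at the axis.
- read_spot (a point): Where the centre of the blue housing's underside must come: 135 mm from the carousel's axis, 56 mm above the table, straight in front of the code reader. Fixed to the stand.
- scan_button_top (a point): Centre of the top of the green push button (diameter 32 mm) that stands on its own grey housing, fixed to the table. It is pressed straight down.
- scan_button (a joint): Travel of the green button in m: 0 up, 0.006 fully down. It springs back; fully down takes about 5 N.
- housing_blue: Round blue plastic sensor housing, diameter 40 mm, 26 mm tall with a stepped, narrower top (30 mm) and a black window. Loose, about 80 g, standing upright between the four pins of one of the carousel's nests (which one varies), so its top is 82 mm above the table. Origin: centre of its underside. This is the one to bring to the reader.
- housing_orange: Round orange plastic sensor housing, diameter 40 mm, 26 mm tall with a stepped, narrower top (30 mm) and a black window. Loose, about 80 g, standing upright between the four pins of one of the carousel's nests (which one varies), so its top is 82 mm above the table. Origin: centre of its underside. To be left alone in its nest.
- housing_white: Round white plastic sensor housing, diameter 40 mm, 26 mm tall with a stepped, narrower top (30 mm) and a black window. Loose, about 80 g, standing upright between the four pins of one of the carousel's nests (which one varies), so its top is 82 mm above the table. Origin: centre of its underside. To be left alone in its nest.
- housing_grey: Round grey plastic sensor housing, diameter 40 mm, 26 mm tall with a stepped, narrower top (30 mm) and a black window. Loose, about 80 g, standing upright between the four pins of one of the carousel's nests (which one varies), so its top is 82 mm above the table. Origin: centre of its underside. To be left alone in its nest.
- screwdriver: Screwdriver with a red handle lying on the bench, along its own x axis, about 200 mm long. Bystander, leave alone.
- tape: Roll of yellow tape lying flat, diameter 90 mm, 25 mm high. Origin: centre of its underside. Bystander, leave alone.
- bottle: Clear bottle, diameter 64 mm, 190 mm tall, standing. Origin: centre of its underside. Bystander, leave alone.
- standoff: Brass standoff, diameter 18 mm, 50 mm tall, standing. Origin: centre of its underside. Bystander, leave alone.

How it is judged:
On the way, in this order (a step that is already met when the one before it is completed fails the run):
1. the blue housing stands in front of the reader, the carousel at rest and no longer touched by the fingers (horizontal distance between housing_blue and read_spot below 0.012 m and angular speed of carousel below 0.05 rad/s and contact force between the fingers and carousel below 0.2 N), for 0.3 s.
2. the green button is pressed down with the blue housing still in place (value of joint scan_button above 0.0045 m and horizontal distance between housing_blue and read_spot below 0.012 m and angular speed of carousel below 0.05 rad/s), for 0.05 s.
At the end, for the whole second after the job is handed in: The blue housing's centre is within 12 mm (horizontally) of the read spot, the carousel is at rest (under 0.05 rad/s), the button is up again (under 1.5 mm) and all four housings sit upright in nests: underside 50 to 64 mm high, tilt under 0.2 rad, 127 to 143 mm from the axis (horizontal distance between housing_blue and read_spot below 0.012 m and angular speed of carousel below 0.05 rad/s and value of joint scan_button below 0.0015 m and not (height (world z) of housing_blue above 0.064 m or height (world z) of housing_blue below 0.05 m or angle between housing_blue's own z axis and vertical above 0.2 rad or horizontal distance between housing_blue and carousel above 0.143 m or horizontal distance between housing_blue and carousel below 0.127 m) and not (height (world z) of housing_orange above 0.064 m or height (world z) of housing_orange below 0.05 m or angle between housing_orange's own z axis and vertical above 0.2 rad or horizontal distance between housing_orange and carousel above 0.143 m or horizontal distance between housing_orange and carousel below 0.127 m) and not (height (world z) of housing_white above 0.064 m or height (world z) of housing_white below 0.05 m or angle between housing_white's own z axis and vertical above 0.2 rad or horizontal distance between housing_white and carousel above 0.143 m or horizontal distance between housing_white and carousel below 0.127 m) and not (height (world z) of housing_grey above 0.064 m or height (world z) of housing_grey below 0.05 m or angle between housing_grey's own z axis and vertical above 0.2 rad or horizontal distance between housing_grey and carousel above 0.143 m or horizontal distance between housing_grey and carousel below 0.127 m)); the robot touches nothing.
It fails at once if the button was pressed (over 3 mm) while the blue housing was not in front of the reader (12 mm) (value of joint scan_button above 0.003 m and not (horizontal distance between housing_blue and read_spot below 0.012 m)).
It fails at once if a housing was lifted, tipped or pushed out of its nest ((height (world z) of housing_blue above 0.064 m or height (world z) of housing_blue below 0.05 m or angle between housing_blue's own z axis and vertical above 0.2 rad or horizontal distance between housing_blue and carousel above 0.143 m or horizontal distance between housing_blue and carousel below 0.127 m) or (height (world z) of housing_orange above 0.064 m or height (world z) of housing_orange below 0.05 m or angle between housing_orange's own z axis and vertical above 0.2 rad or horizontal distance between housing_orange and carousel above 0.143 m or horizontal distance between housing_orange and carousel below 0.127 m) or (height (world z) of housing_white above 0.064 m or height (world z) of housing_white below 0.05 m or angle between housing_white's own z axis and vertical above 0.2 rad or horizontal distance between housing_white and carousel above 0.143 m or horizontal distance between housing_white and carousel below 0.127 m) or (height (world z) of housing_grey above 0.064 m or height (world z) of housing_grey below 0.05 m or angle between housing_grey's own z axis and vertical above 0.2 rad or horizontal distance between housing_grey and carousel above 0.143 m or horizontal distance between housing_grey and carousel below 0.127 m)).
It fails at once if the fingers pushed or held a housing (over 2 N) (contact force between the fingers and housing_blue above 2 N or contact force between the fingers and housing_orange above 2 N or contact force between the fingers and housing_white above 2 N or contact force between the fingers and housing_grey above 2 N).
It fails at once if the carousel was squeezed or forced (over 25 N) (contact force between the fingers and carousel above 25 N).
It fails at once if a bystander was moved more than 20 mm (distance of any of screwdriver, tape, bottle, standoff from where it was at the start of the episode above 0.02 m).
It also fails if it takes over 58 s, if anything falls off the work surface, if the arm or the gripper's body presses on something with over 40 N, if the wrist force passes 120 N, or if a joint passes its speed limit or range.

ROBOT

A 6-joint arm with a two-finger parallel gripper is mounted at the origin on the work surface. World frame = base frame: x ahead of the robot, y to its left, z up, the work surface at z = 0. Lengths are in m, angles in rad, forces in N, time in s.
With the tool pointing down it reaches from about 0.425 to 0.95 m from the base axis. Payload 3.5 kg.
Tool frame: the origin (TCP) lies at the very end of the fingers, on their centre line; the grasp point (between the pads) lies 19 mm behind it (ctrl.grip_point_offset is the distance from the TCP to the grasp point, in m); z points along the fingers, y is the line along which they close (so a half turn about z gives the same grasp; the last joint's range is limited). The gripper opens to 85 mm and grips with 20 to 120 N. Pads are 22 mm wide; open, the fingers measure 114 mm over their backs; the gripper's body (76 mm by 85 mm) begins 54 mm behind the grasp point. The pads swing forward as they close: fully open they stand 13 mm farther back than shut.
Start: joints at [1.097, 0.286, 1.577, -0, 1.279, -0.15], TCP at [0.215, 0.64, 0.231] pointing down, gripper open.
Joint ranges: [-2.77, 2.77], [-0.9, 2.22], [0.21, 2.48], [-1.53, 4.67], [0.24, 2.81], [-2.84, 2.84]. Speed limits (rad/s): [2.79, 2.79, 3.14, 3.14, 3.14, 3.14].

INTERFACE

Orientations are given as a unit quaternion [x, y, z, w].
In Python, from plant import telemetry, vision, ctrl gives the robot as it stands.
- The arm moves only by the tool arm_command, never from a script. Its argument "series" is one flat list of numbers, 7 for each row, row after row: the shift along the tool's x, y, z in cm, then the turn, a rotation vector about the tool's x, y, z in degrees, then the closure, from 0 (fully open) to 1 (shut). A call has 1 to 10 rows; each row is the pose to reach, as a shift and turn from the pose commanded when the call began, along the tool's axes at that moment; what a row does not reach only later rows make up. A row lasts 1/12 s, in which the tool goes at most 41.7 mm and 7.16 degrees, less where a joint would pass 70% of its speed; a pose out of reach is approached as far as the arm can. A call with a gripper value outside its range is refused whole. The fingers move at their own pace and stop on an object; "force" is the grip in N (left out, the last holds). Time passes only in rows, so rows that repeat a pose let the fingers close. It gives the time, the measured TCP pose, the force, the opening and the grip force at its end, in the units of the state.
- telemetry.get_state(): the state, without advancing time (a new reading comes with each control period).
- vision.read_camera(name): name is "side" or "top"; returns a dict with "color" (400x640x3 uint8, blue, green, red), "K" (3x3 intrinsics, pixels), "rvec" (rotation vector, rad) and "tvec" (3), from world to camera coordinates, as OpenCV has them. Camera axes: x right, y down, z forward; pixel columns grow to the right and rows downward; lengths in m; the calibration is good to about 2 mm. A picture is of the moment at which its call begins. There is no depth.
- ctrl.sign_off(): hands the job in; it is judged then, once.
The state is a dict: "time": time; "qpos": joint angles; "dq": joint speeds; "joint_efforts": joint torques, N m; "eef_pos": TCP position; "tcp_rot": TCP orientation; "contact_force": force on the tool from outside, world axes, zero at the start; "wrist_torque": the same for the moment, N m; "opening": opening from 0.0 (shut) to 1.0 (fully open); "finger_force": force on a finger pad.
Only numpy, scipy, OpenCV 4.12 (cv2) and the standard library are available. Lean on these libraries where they do the work, as an engineer would, in place of code of your own. Each camera call takes 0.05 s, during which the arm holds its last target. There are 200 camera calls.

## Working session

There is one attempt and no reset: what is moved stays moved. The work goes in short steps, Python scripts to look and compute and a tool call to move; the robot and the scene stay as the last step left them, time stands still between calls to the robot, and variables do not carry over. Pictures are saved under pics/ and viewed, at most 10 in all, crops included, and the job is handed in when it is done.

Besides the shell and the picture viewer there is one more tool, called after "Emit:" in YAML: its name, and indented under it one key for each argument. arm_command: Moves the arm, as the interface text tells. Its arguments: {"type":"object","properties":{"series":{"type":"array","items":{"type":"number"}},"force":{"type":"number"}},"required":["series"]}

```bash
mkdir -p pics; cat > h.py <<'E'
import numpy as np, cv2
from plant import telemetry, vision, ctrl
def cam(n):
    d=vision.read_camera(n); d['R']=cv2.Rodrigues(np.array(d['rvec'],float))[0]; d['t']=np.array(d['tvec'],float).ravel(); d['K']=np.array(d['K'],float); return d
def ray(d,px,z):
    r=d['R'].T@np.linalg.inv(d['K'])@np.array([px[0],px[1],1.]); c=-d['R'].T@d['t']
    return (c+r*(z-c[2])/r[2])[:2]
E
python3 - <<'E'
from h import *
for n in ('top','side'):
    d=cam(n); cv2.imwrite(f'pics/{n}0.png',d['color']); print(n,-d['R'].T@d['t'])
s=telemetry.get_state(); print(s['time'],s['eef_pos'],s['tcp_rot'],s['opening'])
E
```

```text
top [ 0.43895256 -0.07573064  1.27561091]
side [ 0.32688691 -0.97744319  0.69362445]
0.1 [0.21445529 0.63939738 0.23006409] [ 1.61195697e-01  9.86921873e-01 -1.02585242e-03 -3.35401202e-04] 0.99833457804291
```

View pics/top0.png

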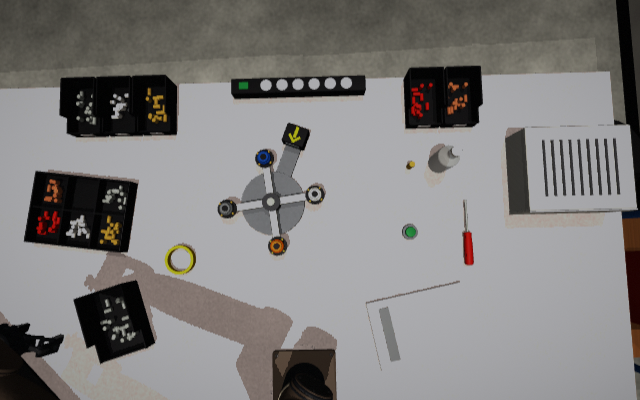

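View pics/side0.png

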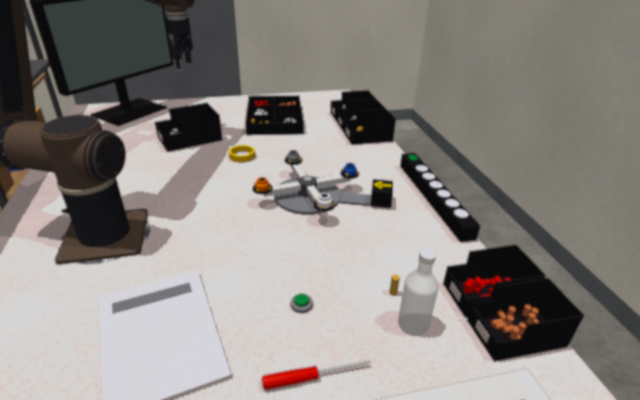

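The top view shows the hub at (271,202), blue at (264,158), white at (315,194), orange at (277,246), grey at (227,208), the reader at (295,136) and the green button at (410,232). In the side view the button is at (302,300).

```bash
cat >> h.py <<'E'
def blob(img,lo,hi,c,r=22):
    h=cv2.cvtColor(img,cv2.COLOR_BGR2HSV); m=cv2.inRange(h,lo,hi); w=np.zeros_like(m); cv2.circle(w,c,r,255,-1)
    M=cv2.moments(m&w,True); return np.array([M['m10'],M['m01']])/max(M['m00'],1), M['m00']
def tri(ds,ps):
    P=[d['K']@np.c_[d['R'],d['t']] for d in ds]; X=cv2.triangulatePoints(P[0],P[1],ps[0],ps[1]); return (X[:3]/X[3]).ravel()
BL=((100,120,40),(130,255,255)); OR=((5,150,80),(18,255,255)); GR=((45,100,40),(85,255,255)); YE=((22,120,80),(35,255,255))
E
python3 - <<'E'
from h import *
t=cam('top'); s=cam('side')
def show(n,c,pt,ps,r=22):
    a,na=blob(t['color'],*c,pt,r); b,nb=blob(s['color'],*c,ps,r); print(n,a,na,b,nb,tri((t,s),(a,b))); return a
bl=show('blue',BL,(264,158),(350,170)); og=show('orange',OR,(277,246),(262,185)); g=show('green',GR,(410,232),(302,300)); y=show('yellow',YE,(295,136),(382,185))
print('blue',ray(t,bl,.07),'or',ray(t,og,.07),'btn .03',ray(t,g,.03),'arrow',ray(t,y,.06))
for n,p in (('white',(315,194)),('grey',(227,208))): print(n,ray(t,p,.07))
print('hub',ray(t,(271,202),.061))
cv2.imwrite('pics/crop.png',cv2.resize(t['color'][110:270,200:440],None,fx=3,fy=3,interpolation=cv2.INTER_CUBIC))
E
```

```text
blue [263.35433071 157.39370079] 127.0 [349.86111111 170.02777778] 108.0 [0.68373362 0.11042234 0.06081023]
orange [276.63846154 245.66923077] 130.0 [261.76470588 185.06535948] 153.0 [0.41431999 0.07368719 0.06045955]
green [410.24390244 231.5       ] 82.0 [301.3037037  299.68148148] 135.0 [ 0.44871179 -0.33600998  0.01368697]
yellow [294.48351648 135.15384615] 91.0 [381.85436893 184.60194175] 103.0 [0.75108911 0.01430099 0.05858717]
blue [0.68063636 0.10928153] or [0.41412074 0.07255216] btn .03 [ 0.44779202 -0.33251212] arrow [0.74910026 0.01462217]
white [ 0.56569163 -0.04463055]
grey [0.52969684 0.22025872]
hub [0.54548854 0.0889741 ]
```

View pics/crop.png

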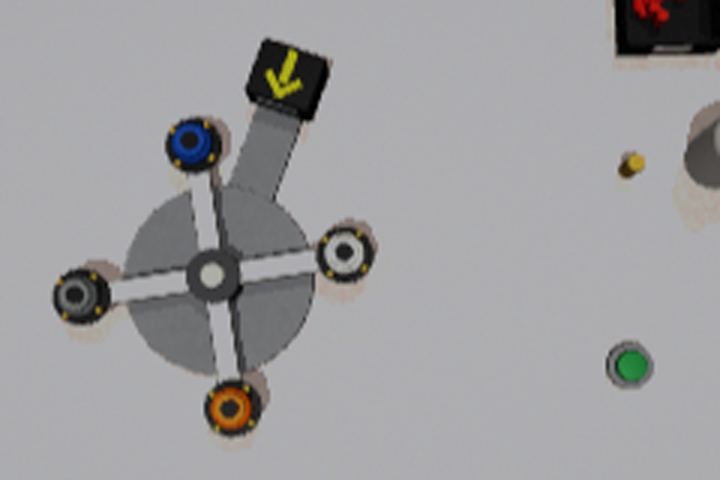

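Emit:
arm_command:
  series: [-57.3,-48.6,0,0,0,0,1,-57.3,-48.6,0,0,0,0,1,-57.3,-48.6,0,0,0,0,1,-57.3,-48.6,0,0,0,0,1,-57.3,-48.6,0,0,0,0,1,-57.3,-48.6,0,0,0,0,1,-57.3,-48.6,0,0,0,0,1,-57.3,-48.6,0,0,0,0,1,-57.3,-48.6,0,0,0,0,1,-57.3,-48.6,0,0,0,0,1]

```text
time: 1.03
eef_pos: [0.4307, 0.2815, 0.2314]
tcp_rot: [0.161, 0.987, 0.0, 0.0]
contact_force: [0.8, 0.2, 0.8]
opening: -0.001
finger_force: 0.0
```

Emit:
arm_command:
  series: [-25.4,-21.6,0,0,0,0,1,-25.4,-21.6,0,0,0,0,1,-25.4,-21.6,0,0,0,0,1,-25.4,-21.6,0,0,0,0,1,-25.4,-21.6,0,0,0,0,1,-25.4,-21.6,0,0,0,0,1,-25.4,-21.6,0,0,0,0,1,-25.4,-21.6,0,0,0,0,1,-25.4,-21.6,0,0,0,0,1,-25.4,-21.6,0,0,0,0,1]

```text
time: 1.87
eef_pos: [0.6028, -0.0043, 0.2307]
tcp_rot: [0.163, 0.987, 0.0, -0.001]
contact_force: [-0.2, -0.7, 0.2]
opening: -0.001
finger_force: 0.0
```

Now down to about z = 0.034.

Emit:
arm_command:
  series: [0,0,4,0,0,0,1,0,0,8,0,0,0,1,0,0,11,0,0,0,1,0,0,14,0,0,0,1,0,0,16,0,0,0,1,0,0,18,0,0,0,1,0,0,19,0,0,0,1,0,0,19.6,0,0,0,1,0,0,19.6,0,0,0,1]

```text
time: 2.62
eef_pos: [0.6013, -0.0013, 0.0344]
tcp_rot: [0.161, 0.987, 0.0, -0.001]
contact_force: [-0.5, 0.4, -0.5]
opening: -0.002
finger_force: 0.0
```

```bash
python3 - <<'E'
from h import *
t=cam('top'); s=cam('side'); print(telemetry.get_state()['eef_pos'])
a=cv2.resize(t['color'][110:270,200:400],(500,400),interpolation=cv2.INTER_CUBIC)
b=cv2.resize(s['color'][120:248,220:420],(500,320),interpolation=cv2.INTER_CUBIC)[:200]
cv2.imwrite('pics/c2.png',np.vstack([a,b]))
E
```

```text
[ 0.60302894 -0.0019165   0.03654778]
```

View pics/c2.png

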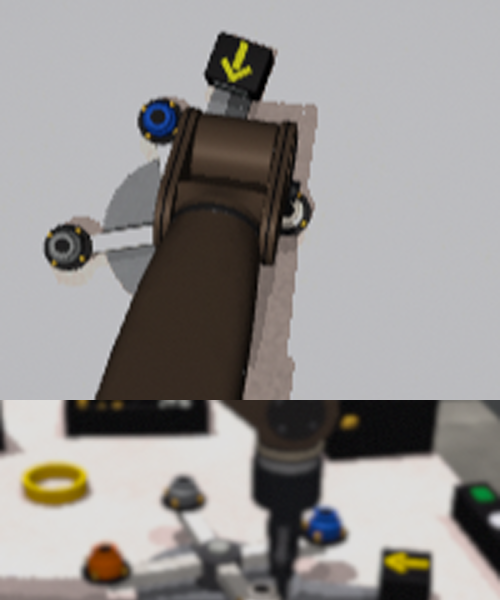

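The finger stands free between the blue and white arms. Next, push along tool +x.

Emit:
arm_command:
  series: [0.8,0,0,0,0,0,1,1.4,0,0,0,0,0,1,1.9,0,0,0,0,0,1,2.4,0,0,0,0,0,1,2.9,0,0,0,0,0,1,3.4,0,0,0,0,0,1,3.9,0,0,0,0,0,1,4.4,0,0,0,0,0,1,4.8,0,0,0,0,0,1,5.0,0,0,0,0,0,1]

```text
time: 3.55
eef_pos: [0.5538, 0.014, 0.0351]
tcp_rot: [0.161, 0.987, 0.0, -0.001]
contact_force: [1.8, -1.9, 1.3]
opening: 0.002
finger_force: 1.1
```

```bash
cat > m.py <<'E'
from h import *
t=cam('top'); s=cam('side')
out=[]
for n,c,z in (('blue',BL,.07),('orange',OR,.07)):
    h=cv2.cvtColor(t['color'],cv2.COLOR_BGR2HSV); m=cv2.inRange(h,*c); w=np.zeros_like(m); cv2.circle(w,(271,202),60,255,-1)
    m&=w; M=cv2.moments(m,True); p=(M['m10']/max(M['m00'],1),M['m01']/max(M['m00'],1)); X=ray(t,p,z)-[.547,.0895]
    print(n,M['m00'],np.round(p,1),'r',np.hypot(*X),'ang',np.degrees(np.arctan2(X[1],X[0])))
q=telemetry.get_state(); print(q['time'],q['eef_pos'],q['contact_force'])
E
python3 m.py
```

```text
blue 130.0 [280.1 157.8] r 0.13482198952366561 ang -13.308340985600305
orange 0.0 [0. 0.] r 1.0753437081762276 ang 52.207442564414535
3.65 [0.55354537 0.01421214 0.03474644] [ 0.3709959  -0.32367752 -0.67418268]
```

Emit:
arm_command:
  series: [0.3,0,0,0,0,0,1,0.6,0,0,0,0,0,1,0.8,0,0,0,0,0,1,0.9,0,0,0,0,0,1,0.9,0,0,0,0,0,1]

```text
time: 4.07
eef_pos: [0.5458, 0.0166, 0.0351]
tcp_rot: [0.161, 0.987, 0.0, -0.001]
contact_force: [1.0, -1.9, -0.6]
opening: -0.001
finger_force: 0.8
```

```bash
python3 m.py
```

```text
blue 130.0 [285.1 159.1] r 0.13493463953952317 ang -19.93893689181981
orange 22.0 [249.6 241.6] r 0.13494195951400575 ang 151.96093541995575
4.1667 [0.54588713 0.01669852 0.03510668] [ 0.96413276 -0.69892514 -0.80900114]
```

Emit:
arm_command:
  series: [-0.5,0,0,0,0,0,1,-1.5,0,0,0,0,0,1,-2.5,0,0,0,0,0,1,-2.5,0,0,0,0,0,1,-2.5,0,-3,0,0,0,1,-2.5,0,-7,0,0,0,1,-2.5,0,-11,0,0,0,1,-2.5,0,-15,0,0,0,1,-2.5,0,-15,0,0,0,1]

```text
time: 4.92
eef_pos: [0.5756, 0.0079, 0.1959]
tcp_rot: [0.161, 0.987, 0.0, 0.009]
contact_force: [1.3, -0.7, 2.5]
opening: 0.003
finger_force: 0.0
```

Emit:
arm_command:
  series: [0.6,-36.4,0,0,0,0,1,0.6,-36.4,0,0,0,0,1,0.6,-36.4,0,0,0,0,1,0.6,-36.4,0,0,0,0,1,0.6,-36.4,0,0,0,0,1,0.6,-36.4,0,0,0,0,1,0.6,-36.4,0,0,0,0,1,0.6,-36.4,0,0,0,0,1,0.6,-36.4,0,0,0,0,1,0.6,-36.4,0,0,0,0,1]

```text
time: 5.75
eef_pos: [0.4468, -0.3398, 0.1855]
tcp_rot: [0.164, 0.986, -0.001, 0.0]
contact_force: [-0.4, 0.6, 0.0]
opening: 0.001
finger_force: 0.0
```

```bash
python3 m.py; python3 - <<'E'
from h import *
t=cam('top'); s=cam('side')
y,_=blob(t['color'],*YE,(295,136)); X=ray(t,y,.06)-[.547,.0895]; print('arrow',np.degrees(np.arctan2(X[1],X[0])))
g,n=blob(s['color'],*GR,(301,300)); print('btn side',n,[(z,ray(s,g,z).round(4)) for z in (.015,.02,.03,.04)])
a=cv2.resize(t['color'][110:270,200:360],(480,480),interpolation=cv2.INTER_CUBIC)
b=cv2.resize(s['color'][240:340,250:350],(300,300),interpolation=cv2.INTER_CUBIC)
b=np.vstack([b,np.zeros((180,300,3),np.uint8)])
cv2.imwrite('pics/c3.png',np.hstack([a,b]))
E
```

```text
blue 131.0 [285.1 159.1] r 0.13479573683722756 ang -19.979105138294006
orange 132.0 [254.5 243.7] r 0.1349658789915934 ang 158.7476121797117
5.85 [ 0.448088   -0.33560948  0.18498127] [ 0.24098447 -0.30542581  0.28224853]
arrow -20.41357285125053
btn side 134.0 [(0.015, array([ 0.4492, -0.3372])), (0.02, array([ 0.4483, -0.3419])), (0.03, array([ 0.4465, -0.3514])), (0.04, array([ 0.4447, -0.3608]))]
```

View pics/c3.png

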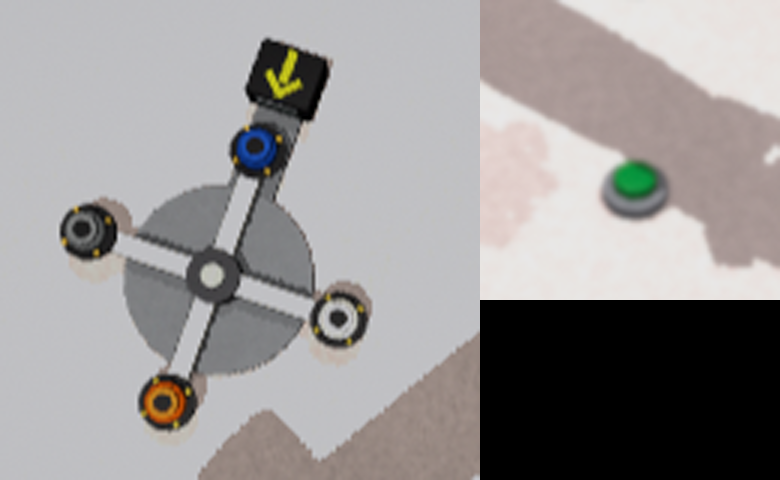

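The carousel is lined up: the blue–orange line stands at about -20.6°, the arrow at -20.4°. Next comes the button.

Emit:
arm_command:
  series: [0,0,4,0,0,0,1,0,0,8,0,0,0,1,0,0,11,0,0,0,1,0,0,13,0,0,0,1,0,0,14,0,0,0,1,0,0,14.5,0,0,0,1,0,0,14.8,0,0,0,1,0,0,15.1,0,0,0,1,0,0,15.4,0,0,0,1,0,0,15.4,0,0,0,1]

```text
time: 6.78
eef_pos: [0.4491, -0.335, 0.0321]
tcp_rot: [0.161, 0.987, -0.0, 0.001]
contact_force: [-0.2, 0.1, 0.9]
opening: 0.0
finger_force: 0.0
```

Emit:
arm_command:
  series: [0,0,0.2,0,0,0,1,0,0,0.4,0,0,0,1,0,0,0.6,0,0,0,1,0,0,0.8,0,0,0,1,0,0,0.8,0,0,0,1]

```text
time: 7.2
eef_pos: [0.4483, -0.3344, 0.0229]
tcp_rot: [0.161, 0.987, 0.0, -0.0]
contact_force: [-0.4, -0.4, -0.2]
opening: -0.003
finger_force: 0.0
```

Emit:
arm_command:
  series: [0,0,0.2,0,0,0,1,0,0,0.3,0,0,0,1,0,0,0.4,0,0,0,1,0,0,0.4,0,0,0,1]

```text
time: 7.53
eef_pos: [0.4486, -0.3348, 0.0195]
tcp_rot: [0.161, 0.987, -0.0, 0.0]
contact_force: [-1.1, 0.9, 2.1]
opening: -0.002
finger_force: 1.4
```

Emit:
arm_command:
  series: [0,0,0.1,0,0,0,1,0,0,0.2,0,0,0,1,0,0,0.3,0,0,0,1,0,0,0.3,0,0,0,1]

```text
time: 7.87
eef_pos: [0.4486, -0.3347, 0.0165]
tcp_rot: [0.161, 0.987, -0.0, 0.0]
contact_force: [-1.5, 1.0, 5.3]
opening: -0.0
finger_force: 2.3
```

Emit:
arm_command:
  series: [0,0,0.1,0,0,0,1,0,0,0.2,0,0,0,1,0,0,0.2,0,0,0,1,0,0,0.2,0,0,0,1]

```text
time: 8.2
eef_pos: [0.4487, -0.3348, 0.016]
tcp_rot: [0.161, 0.987, 0.0, -0.0]
contact_force: [-3.7, 3.7, 11.4]
opening: 0.002
finger_force: 6.3
```

The force jumped to 11 N with hardly any further travel, so the button is at its stop. Retract.

Emit:
arm_command:
  series: [0,0,-0.5,0,0,0,1,0,0,-1.5,0,0,0,1,0,0,-4,0,0,0,1,0,0,-8,0,0,0,1,0,0,-12,0,0,0,1,0,0,-15,0,0,0,1,0,0,-15,0,0,0,1,0,0,-15,0,0,0,1,0,0,-15,0,0,0,1]

```text
time: 8.95
eef_pos: [0.4481, -0.3341, 0.1634]
tcp_rot: [0.161, 0.987, 0.0, -0.001]
contact_force: [-0.1, 0.1, -0.7]
opening: 0.001
finger_force: 0.0
```

```bash
python3 m.py && python3 -c "
from plant import ctrl; print(ctrl.sign_off())"
```

```text
blue 131.0 [285.1 159.1] r 0.13479573683722756 ang -19.979105138294006
orange 131.0 [254.5 243.7] r 0.13491877351346737 ang 158.68328171880134
9.05 [ 0.44757006 -0.33354895  0.1619509 ] [-0.21390678  1.01006175 -0.56668113]
the job is handed in; nothing more can be done
None
```

The blue housing is lined up with the reader (carousel at about -20.6°, arrow at -20.4°), the green button was pressed to its stop and released, and the job was handed in with the arm clear; sign-off returned no verdict.

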